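# Unlock the bit case with its key, put the key away and open the lid

### The job

The steel drill-bit case is locked. Take its key, the one with the flat black head, out of the wooden key block, push it fully into the lock on top of the case, turn it clockwise a quarter turn to its stop so that the lid springs up, turn it back home and draw it out. Stand the key upright in its block again, down on its collar, and swing the lid all the way open until it leans back by itself; leave the T-handled key and the other things on the table where they are.

Things in the scene. Friction and masses are not known exactly. Their poses are not given: they have to be found in the camera images.
- key_head (a point): Loose case key, 78 mm tall, 50 g, upright in either hole of the key block. This point is the centre of its flat black head, a plate 8 mm thick (x), 40 mm wide (y), 44 mm tall (z, up): grip it across the 8 mm. Below: 11 mm round neck, then the collar. The key works either way round (half turn about z).
- key_collar (a point): Centre of the underside of the same key's steel collar (32 mm across, 4 mm thick), 34 mm below key_head. Below it: 9 mm of shank, 6 mm round, then the double bit, a flat blade 20 mm wide (y), 5 mm thick (x), 13 mm tall with a rounded lower edge, ending 22 mm below this point.
- t_key_bar (a point): Centre of the bar of the other loose key in the block, to be left alone: a dark steel T-handled key, bar 50 mm long and 8 mm thick along y, 40 mm above the top of the block, on the same kind of collar.
- key_block: Light wooden block fixed on the table, 50 mm (x) by 136 mm (y) by 34 mm tall; origin at the centre of its underside. Two holes 26 mm across at y = +35 and -35 mm; a key's collar rests on the top. The key's flat head stands within 0.3 rad of the line of the block's length.
- hole_left (a point): Centre of the mouth of the hole at the block's +y end, level with the block's top. Home, the key's collar rests on it, head centre 34 mm above.
- hole_right (a point): Centre of the mouth of the hole at the block's -y end, level with the block's top. Home, the key's collar rests on it, head centre 34 mm above.
- bit_case: Grey steel case fixed on the table, 165 mm deep (x) by 180 mm wide (y) by 70 mm tall; origin at the centre of its underside; its front, -x, faces the robot. The front 64 mm of its top is a fixed flat rail that holds the lock; the lid behind it lies 4 mm higher when shut.
- keyhole (a point): Mouth of the lock, on the rail's top: a slot 22.4 mm long (y, along the case's width), 7.4 mm wide (x), in a 4.5 mm plate inside a thin raised ring. The key goes straight down, its y along this y, until its collar rests on the rail inside the ring (collar 0 to 3 mm above this point), blade wholly under the plate. Turned away from home it is caught under the plate and cannot be pulled out.
- lock_plug (a joint): Angle of the lock's plug: 0 home (key goes in and out), growing clockwise seen from above to its stop at 1.571; on the way a cam tongue frees the lid. Light friction, 0.03 N m, no spring: it stays where it is left. The key has about 0.09 rad of play in it either way.
- case_lid (a joint): Lid angle: 0 shut, about 0.56 once it has sprung up, 1.85 wide open at its stop. Past 1.57 it falls open by itself and stays; below that it falls back to 0.56 onto a sprung pin. The lid weighs 0.2 kg.
- lid_edge (a point): Middle of the lower front edge of the lid, a flange turned down 8 mm that faces the robot, 97 mm ahead of the hinge, 180 mm wide. Shut it is 62 mm above the table; sprung up about 115 mm, so that closed fingertips in front of it and under it can tip it up and back. The drill's column stands in front of the right part; the left half (+y) has more room.
- lid_hinge (a point): Middle of the lid's hinge line at the back of the case, 70 mm above the table; the line runs along this frame's y.
- brush: Bystander lying on the table, to be left where it is: dust brush, 169 mm long, wooden handle; origin at the centre of its underside.
- block_end: Bystander lying on the table, to be left where it is: pine offcut, 62 mm long; origin at the centre of its underside.
- driver: Bystander lying on the table, to be left where it is: black-handled screwdriver, 146 mm long; origin at the centre of its underside.
- offcut: Bystander lying on the table, to be left where it is: pine offcut, 75 mm long; origin at the centre of its underside.
- foam: Bystander lying on the table, to be left where it is: wavy white foam offcut, 84 mm long; origin at the centre of its underside.
- pencil_1: Bystander lying on the table, to be left where it is: green pencil, 123 mm long; origin at the centre of its underside.
Not all that is in view belongs to the job. What is shaped like the part that bears key_head but purple is not meant.

How it is judged:
On the way, in this order (a step that is already met when the one before it is completed fails the run):
1. the key is in the lock, turned clockwise to its stop, and the lid has sprung up (horizontal distance between key_head and keyhole below 0.01 m and z of key_head in the frame of keyhole below 0.04 m and value of joint lock_plug above 1.43 rad and value of joint case_lid above 0.2 rad), for 0.1 s.
2. the key is turned back home, still in the lock (horizontal distance between key_head and keyhole below 0.01 m and z of key_head in the frame of keyhole below 0.04 m and value of joint lock_plug below 0.18 rad), for 0.1 s.
3. the key is drawn out of the lock (distance between key_head and keyhole above 0.065 m), for 0.1 s.
At the end, for the whole second after the job is handed in: The lid leans open past upright (joint over 1.6 rad, stop at 1.85), the lock is at home (under 0.2 rad), and the case key stands upright (within 0.15 rad) in a hole of the key block, down on its collar within about 5 mm; the T-handled key stands in its hole too (value of joint case_lid above 1.6 rad and value of joint lock_plug below 0.2 rad and (distance between key_head and hole_left below 0.04 m or distance between key_head and hole_right below 0.04 m) and z of key_head in the frame of key_block below 0.073 m and angle between key_head's own z axis and vertical below 0.15 rad and (distance between t_key_bar and hole_left below 0.046 m or distance between t_key_bar and hole_right below 0.046 m)); the robot touches nothing.
It fails at once if the T-handled key is moved by more than 20 mm (distance of t_key_bar from where it was at the start of the episode above 0.02 m).
It fails at once if a thing lying on the table is shifted by more than 30 mm (distance of any of brush, offcut, block_end, driver, foam, pencil_1 from where it was at the start of the episode above 0.03 m).
It also fails if it takes over 54 s, if anything falls off the work surface, if the arm or the gripper's body presses on something with over 40 N, if the wrist force passes 120 N, or if a joint passes its speed limit or range.

### The arm

A 6-joint arm with a two-finger parallel gripper is mounted at the origin on a cart in front of the work surface, level with it; the furniture and walls round the work are solid. World frame = base frame: x ahead of the robot, y to its left, z up, the work surface at z = 0. Lengths are in m, angles in rad, forces in N, time in s.
With the tool pointing down it reaches from about 0.275 to 0.825 m from the base axis. Payload 5.2 kg.
Tool frame: the origin (TCP) lies midway between the tips of the shut fingers; the grasp point (between the pads) lies 19 mm behind it (env.grip_depth is the distance from the TCP to the grasp point, in m); z points along the fingers, y is the line along which they close (so a half turn about z gives the same grasp; the last joint's range is limited). The gripper opens to 93 mm and grips with 3 to 60 N. Pads are 15 mm wide; open, the fingers measure 128 mm over their backs; the gripper's body (75 mm by 188 mm) begins 65 mm behind the grasp point.
Start: joints at [1.03, 0.259, 1.535, -0, 1.348, -0.203], TCP at [0.182, 0.519, 0.189] pointing down, gripper open.
Joint ranges: [-3.14, 3.14], [-0.91, 2.08], [0.19, 2.58], [-1.22, 4.36], [0.22, 2.71], [-3.12, 3.12]. Speed limits (rad/s): [2.57, 2.57, 3.14, 3.14, 3.14, 3.14].

### API

Orientations are given as a rotation vector (axis times angle).
In Python, from rig import env, optics gives the robot as it stands.
- The arm moves only by the tool drive_tool, never from a script. Its argument "motion" is a list of rows, each a list of 6 numbers: the shift along the world's x, y, z in mm, then the turn, a rotation vector about the world's x, y, z in rad. A call has 1 to 12 rows; each row is the pose to reach, as a shift and turn from the pose commanded when the call began; what a row does not reach only later rows make up. A row lasts 1/8 s, in which the tool goes at most 62.5 mm and 10.7 degrees, less where a joint would pass 70% of its speed; a pose out of reach is approached as far as the arm can. A call with a gripper value outside its range is refused whole. "gripper" is the closure, from 0 (fully open) to 1 (shut), set as the call begins (left out, the last holds). The fingers move at their own pace and stop on an object; "force" is the grip in N (left out, the last holds). Time passes only in rows, so rows that repeat a pose let the fingers close. It gives the time, the measured TCP pose, the force, the opening and the grip force at its end, in the units of the state.
- env.sense(): the state, without advancing time (a new reading comes with each control period).
- optics.get_image(name): name is "scene" or "top" or "wrist"; returns a dict with "image" (420x560x3 uint8, red, green, blue), "fx", "fy", "cx", "cy" (pixels), "extrinsics" (4x4, takes a point from camera to world coordinates). Camera axes: x right, y down, z forward; pixel columns grow to the right and rows downward; lengths in m; the calibration is good to about 2 mm. A picture is of the moment at which its call begins. There is no depth.
- env.sign_off(): hands the job in; it is judged then, once.
Trained networks look in a picture, given as the dict that the camera call returned (one of the last four; its "shot" number tells which), for a name from the list of things; names that differ only in an ending like _2 or _b are one class to them, and where a whole thing is asked for, a point or a joint stands for the part that bears it (a point fixed in the world has none). Each returns a list of dicts, best first, with "score" (0 to 1); they miss things now and then, are a little off and sometimes report something else, mostly with a low value. They report only what shows in the picture. A call takes as long as a camera call. They do not tell look-alikes from the thing itself.
- optics.recognise(picture, target): "at" ([x, y, z] in m, in world coordinates, good to about 4 mm: the middle of the surface that is visible of it).
- optics.spot_point(picture, target): "at" ([x, y, z] in m, in world coordinates, good to about 4 mm: a listed point, or the origin of a listed thing).
The state is a dict: "time_s": time; "q": joint angles; "qd": joint speeds; "effort": joint torques, N m; "ee_pos": TCP position; "orientation": TCP orientation; "force": force on the tool from outside, world axes, zero at the start; "ft_torque": the same for the moment, N m; "opening": opening from 0.0 (shut) to 1.0 (fully open); "grip_force": force on a finger pad.
Only numpy, scipy, OpenCV 4.12 (cv2) and the standard library are available. Lean on these libraries where they do the work, as an engineer would, in place of code of your own. Each camera call takes 0.05 s, during which the arm holds its last target. There are 200 camera calls.

## Working session

There is one attempt and no reset: what is moved stays moved. The work goes in short steps, Python scripts to look and compute and a tool call to move; the robot and the scene stay as the last step left them, time stands still between calls to the robot, and variables do not carry over. Pictures are saved under pics/ and viewed, at most 10 in all, crops included, and the job is handed in when it is done.

Besides the shell and the picture viewer there is one more tool, called by a JSON object that holds its "api" and its "payload". drive_tool: Moves the arm, as the interface text tells. Its arguments: {"type":"object","properties":{"motion":{"type":"array"},"gripper":{"type":"number"},"force":{"type":"number"}},"required":["motion"]}

```bash
mkdir -p pics
cat > h.py <<'E'
from rig import env, optics
import numpy as np, cv2
def shot(n,name=None):
    p=optics.get_image(n)
    if name: cv2.imwrite('pics/'+name,p['image'][:,:,::-1])
    return p
def px(p,w):
    T=np.linalg.inv(np.array(p['extrinsics']));c=T[:3,:3]@np.array(w)+T[:3,3]
    return np.round([p['fx']*c[0]/c[2]+p['cx'],p['fy']*c[1]/c[2]+p['cy']],1)
def ray(p,u,v,z):
    E=np.array(p['extrinsics']);d=E[:3,:3]@np.array([(u-p['cx'])/p['fx'],(v-p['cy'])/p['fy'],1]);o=E[:3,3]
    return o+d*(z-o[2])/d[2]
E
python3 - <<'E'
from h import *
for n in('top','scene'):
    p=shot(n,n+'0.png')
    for t in 'key_head key_collar t_key_bar key_block hole_left hole_right bit_case keyhole lid_edge lid_hinge'.split():
        for r in optics.spot_point(p,t)[:3]: print(n,t,np.round(r['at'],3),round(r['score'],2),px(p,r['at']))
s=env.sense();print(s['ee_pos'],s['orientation'],env.grip_depth)
i=[cv2.imread(f'pics/{n}0.png') for n in('top','scene')]
E
```

```text
top key_head [0.546 0.309 0.057] 0.72 [190.1 195.4]
top key_head [0.418 0.26  0.069] 0.69 [203.6 249.7]
top key_collar [0.423 0.299 0.001] 0.7 [192.2 249.3]
top key_collar [0.543 0.308 0.023] 0.6 [192.8 199.6]
top key_collar [0.42  0.262 0.035] 0.42 [204.9 250.3]
top t_key_bar [0.429 0.332 0.072] 0.53 [172.9 242.2]
top key_block [0.422 0.299 0.001] 0.72 [192.1 249.8]
top key_block [0.717 0.361 0.   ] 0.71 [182.  134.2]
top hole_left [0.429 0.332 0.031] 0.69 [176.8 244.5]
top hole_right [0.418 0.262 0.033] 0.58 [205.  251.2]
top bit_case [0.598 0.15  0.002] 0.69 [259.2 185. ]
top bit_case [0.283 0.324 0.004] 0.36 [174.7 306.3]
top keyhole [0.548 0.133 0.073] 0.95 [263.2 198.7]
top lid_edge [0.587 0.143 0.06 ] 0.78 [260.4 184. ]
top lid_hinge [0.42  0.298 0.001] 0.65 [192.7 250.8]
top lid_hinge [0.681 0.168 0.068] 0.64 [253.8 144.9]
scene key_head [0.417 0.267 0.069] 0.57 [305.5 267.3]
scene key_head [0.544 0.31  0.061] 0.55 [258.8 285.7]
scene key_collar [0.54  0.311 0.026] 0.67 [260.6 292.2]
scene key_collar [0.416 0.263 0.035] 0.62 [304.7 272.2]
scene t_key_bar [0.43  0.333 0.074] 0.71 [303.1 288.5]
scene key_block [0.423 0.301 0.001] 0.69 [303.  290.6]
scene hole_left [0.428 0.332 0.031] 0.64 [303.2 296. ]
scene hole_right [0.418 0.267 0.037] 0.83 [304.4 273.1]
scene hole_right [0.416 0.267 0.068] 0.62 [305.6 267.2]
scene hole_right [0.427 0.332 0.034] 0.47 [303.5 295.3]
scene bit_case [0.605 0.146 0.003] 0.85 [235.  245.8]
scene keyhole [0.546 0.129 0.068] 0.68 [254.8 227.4]
scene lid_edge [0.585 0.148 0.06 ] 0.81 [241.1 235.2]
scene lid_edge [0.426 0.336 0.032] 0.45 [303.7 297. ]
scene lid_hinge [0.676 0.174 0.069] 0.77 [208.4 243. ]
scene lid_hinge [0.546 0.132 0.072] 0.47 [254.7 227.3]
[0.18225178 0.51893371 0.18934717] [-5.28108827e-01 -3.09687170e+00  2.15024926e-05] 0.0188
```

View pics/top0.png

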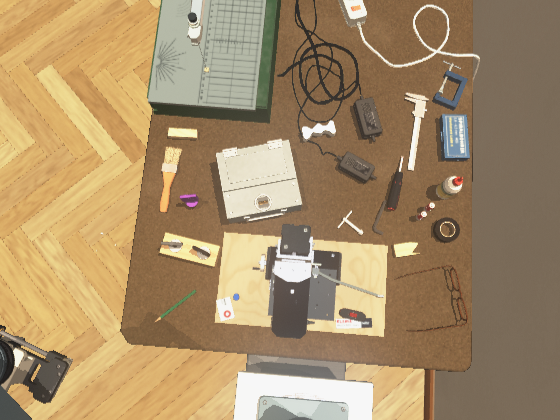

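View pics/scene0.png

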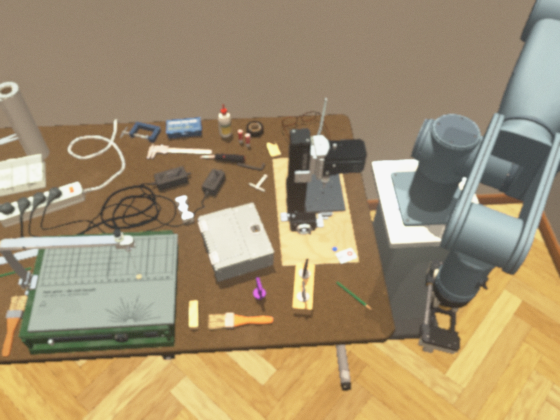

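The top view shows the block at (190,250) with two keys: one at about (172,243) and one at about (203,251). The purple look-alike is at (190,200), and a white T-shaped thing lies at (350,222). The drill stands at about (300,270). I expect the flat black head at (203,251) and will check that in one close crop.

Run:
```python
from h import *
p=shot('top');q=shot('scene')
print(np.round(np.array(p['extrinsics'])[:3,3],3),np.round(np.array(q['extrinsics'])[:3,3],3),p['fx'])
a=cv2.resize(p['image'][120:350,150:350],None,fx=2.6,fy=2.6,interpolation=3)
b=cv2.resize(q['image'][90:320,190:375],None,fx=2.6,fy=2.6,interpolation=3)
im=np.hstack([a[:598],b[:598]])[:, :,::-1];im=cv2.resize(im,(800,int(598*800/im.shape[1])));print(im.shape)
cv2.imwrite('pics/c1.png',im)
```

```text
[0.306 0.07  1.195] [0.568 0.97  1.296] 487.1329135836001
(477, 800, 3)
```

View pics/c1.png

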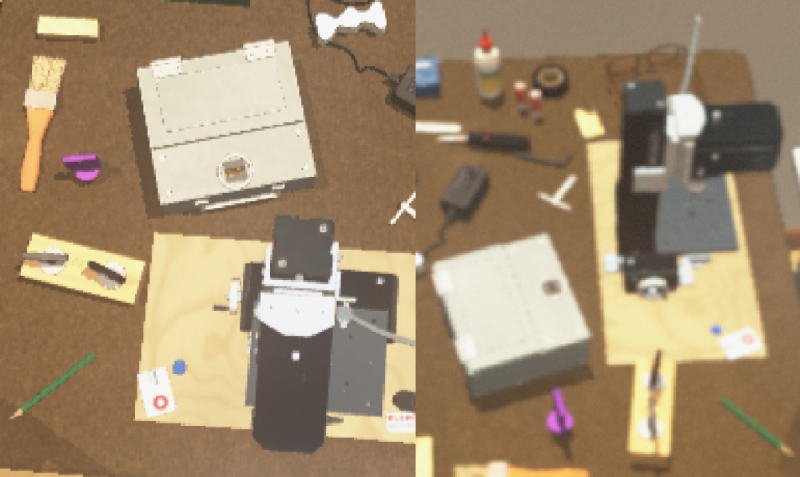

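{"api": "drive_tool", "payload": {"motion": [[20, -30, 20, 0, 0, -0.17], [60, -80, 40, 0, 0, -0.34], [110, -130, 60, 0, 0, -0.51], [160, -180, 70, 0, 0, -0.68], [200, -220, 70, 0, 0, -0.85], [200, -230, 70, 0, 0, -1.02], [200, -230, 70, 0, 0, -1.2], [200, -230, 70, 0, 0, -1.39], [200, -230, 70, 0, 0, -1.39]]}}

```text
time_s: 2.33
ee_pos: [0.3824, 0.2888, 0.2594]
orientation: [2.388, 2.042, 0.0]
force: [0.3, -1.0, 0.5]
opening: 0.998
grip_force: 0.0
```

In the crop, the right-hand key of the block has a dark thin flat plate for a head, at (105,272). The left one has a bar at (45,258). The purple one is at (80,165). Now a wrist look and a triangulation of the drill column's top.

Run:
```python
from h import *
p=shot('wrist','w1.png')
for t in 'key_head key_collar t_key_bar key_block hole_left hole_right keyhole'.split():
    for r in optics.spot_point(p,t)[:3]: print(t,np.round(r['at'],4),round(r['score'],2),px(p,r['at']))
a,b=shot('top'),shot('scene')
f=800/1001*2.6
for n,(u,v),(s,t) in [('coltop centre',(304,240),(645,103)),('silver plate near',(300,300),(652,180))]:
    o=np.array(a['extrinsics'])[:3,3];P=ray(a,150+u/f,120+v/f,0)
    o2=np.array(b['extrinsics'])[:3,3];Q=ray(b,190+(s-416)/f,90+t/f,0)
    A=np.c_[P-o,-(Q-o2)];k=np.linalg.lstsq(A,o2-o,rcond=None)[0];print(n,o+k[0]*(P-o),o2+k[1]*(Q-o2))
# case corners on top at z .074 / .07
for uv in[(138,68),(288,40),(315,177),(162,213)]: print(np.round(ray(a,150+uv[0]/f,120+uv[1]/f,.072),3))
for uv in[(272,220),(332,220),(335,262),(266,262)]: print('col',np.round(ray(a,150+uv[0]/f,120+uv[1]/f,.3),3))
```

```text
key_head [0.4193 0.2617 0.0664] 0.78 [311.2 202.2]
key_head [0.5444 0.3114 0.055 ] 0.6 [407.1 145.1]
key_collar [0.4166 0.2582 0.0369] 0.92 [307.4 200.1]
key_collar [0.5458 0.3117 0.0225] 0.76 [398.5 143.4]
t_key_bar [0.716  0.3566 0.0014] 0.63 [519.8  87.9]
t_key_bar [0.4281 0.3322 0.0746] 0.61 [311.5 143.8]
key_block [0.4227 0.302  0.0009] 0.66 [305.2 163.6]
key_block [0.4206 0.2624 0.0633] 0.54 [311.9 200.9]
key_block [ 0.284   0.3267 -0.0005] 0.51 [204.7 161.5]
hole_left [0.4307 0.3345 0.0357] 0.56 [310.3 140.2]
hole_left [0.4252 0.3338 0.0753] 0.22 [308.9 142.8]
hole_right [4.206e-01 3.016e-01 4.000e-04] 0.73 [303.8 164.1]
hole_right [ 0.5998  0.1501 -0.0029] 0.68 [435.2 245.1]
hole_right [0.4161 0.2684 0.0387] 0.6 [306.1 192.9]
keyhole [0.5438 0.1344 0.0655] 0.72 [417.4 280.7]
keyhole [0.4151 0.2589 0.0365] 0.38 [306.1 199.7]
coltop centre [0.42956826 0.05347767 0.33720448] [0.42445083 0.05508668 0.33643361]
silver plate near [0.39174443 0.04979093 0.17912449] [0.40575179 0.04580736 0.18039226]
[0.652 0.255 0.072]
[0.701 0.085 0.072]
[0.541 0.041 0.072]
[0.485 0.21  0.072]
col [0.451 0.083 0.3  ]
col [0.455 0.029 0.3  ]
col [0.418 0.024 0.3  ]
col [0.413 0.085 0.3  ]
```

View pics/w1.png

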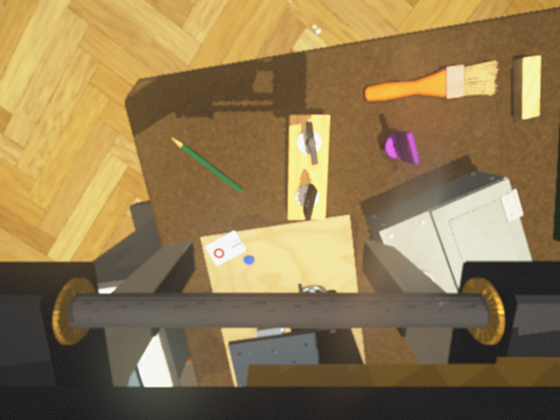

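The wrist view shows the block with the bar-like T-key at (312,143), the flat black head at (308,195) and the purple decoy at (403,147). That confirms the flat-headed key is in the right hole. I'll move nearer.

{"api": "drive_tool", "payload": {"motion": [[15, -5, -25, 0, 0, 0], [30, -10, -50, 0, 0, 0], [38, -14, -70, 0, 0, 0], [38, -14, -70, 0, 0, 0], [38, -14, -70, 0, 0, 0]]}}

```text
time_s: 3.45
ee_pos: [0.4204, 0.2752, 0.1901]
orientation: [2.389, 2.041, 0.001]
force: [0.9, -0.0, 0.1]
opening: 1.002
grip_force: 0.0
```

Run:
```python
from h import *
p=shot('wrist','w2.png')
s=env.sense();print(s['q'],s['ee_pos'],np.round(p['extrinsics'],3).tolist(),px(p,s['ee_pos']))
for t in 'key_head key_collar t_key_bar key_block hole_left hole_right'.split():
    for r in optics.spot_point(p,t)[:2]: print(t,np.round(r['at'],4),round(r['score'],2),px(p,r['at']))
b=shot('scene')['image'];
im=np.hstack([cv2.resize(p['image'][60:300,180:430],(417,400),interpolation=3),cv2.resize(b[40:340,180:480],(383,400))])
cv2.imwrite('pics/c2.png',im[:,:,::-1])
```

```text
[3.57339078e-01 1.71222426e-01 1.64459197e+00 1.38083629e-04
 1.32422434e+00 5.13983059e-01] [0.42050415 0.27533048 0.19041486] [[0.988, -0.152, -0.039, 0.431], [-0.157, -0.957, -0.246, 0.342], [0.0, 0.249, -0.969, 0.385], [0.0, 0.0, 0.0, 1.0]] [278.3 237.6]
key_head [0.5449 0.3136 0.058 ] 0.96 [396.2 138.8]
key_head [0.4196 0.2601 0.0658] 0.58 [279.7 211.6]
key_collar [0.4172 0.2589 0.0364] 0.97 [277.6 206.3]
key_collar [0.5464 0.3095 0.023 ] 0.91 [386.5 141.3]
t_key_bar [0.4282 0.3353 0.0761] 0.7 [276.3 135.9]
key_block [ 0.4243  0.3044 -0.0018] 0.71 [277.6 161.2]
key_block [0.4187 0.2676 0.0365] 0.58 [277.7 198.6]
hole_left [0.4275 0.3348 0.0338] 0.69 [276.  135.6]
hole_right [0.4165 0.269  0.0389] 0.65 [275.5 198.1]
```

View pics/c2.png

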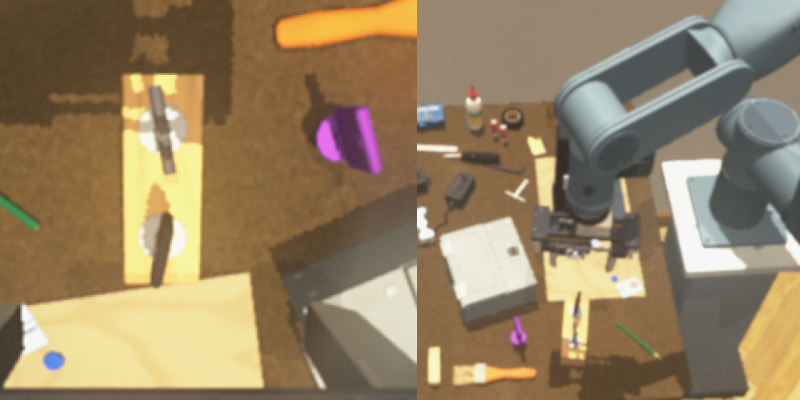

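The crop shows the flat key plate running from (167,213) to (157,285). It is turned about −0.14 rad relative to the gripper. The forearm sits well above everything.

Run:
```python
from h import *
p=shot('wrist')
g=cv2.cvtColor(p['image'],cv2.COLOR_RGB2GRAY)
f=1.668
P=lambda u,v,z:np.round(ray(p,180+u/f,60+v/f,z),4)
print('collar',P(163,240,.038),P(138,238,.038),P(187,238,.038),'near end top',P(157,285,.09),'far',P(167,213,.046),P(167,213,.09))
m=(g[180:236,262:295]<75).astype(np.uint8)
n,l,st,c=cv2.connectedComponentsWithStats(m);k=1+np.argmax(st[1:,4]);print(st[k])
ys,xs=np.where(l==k);r=cv2.minAreaRect(np.c_[xs+262,ys+180].astype(np.float32));print(r)
for r_ in range(180,236,5): 
    q=xs[ys==r_-180]
    if len(q): print(r_,q.min()+262,q.max()+262)
```

```text
collar [0.4177 0.2619 0.038 ] [0.4016 0.2658 0.038 ] [0.4336 0.2608 0.038 ] near end top [0.4121 0.2482 0.09  ] far [0.4233 0.2808 0.046 ] [0.4243 0.2888 0.09  ]Traceback (most recent call last):
  File "<stdin>", line 8, in <module>
    return _wrapfunc(a, 'argmax', axis=axis, out=out, **kwds)
    return bound(*args, **kwds)
ValueError: attempt to get argmax of an empty sequence
```

{"api": "drive_tool", "payload": {"motion": [[-2, -11, -20, 0, 0, -0.14], [-2, -11, -60, 0, 0, -0.14], [-2, -11, -95, 0, 0, -0.14], [-2, -11, -120, 0, 0, -0.14], [-2, -11, -140, 0, 0, -0.14], [-2, -11, -140, 0, 0, -0.14]]}}

```text
time_s: 4.65
ee_pos: [0.417, 0.2634, 0.0481]
orientation: [-2.525, -1.868, 0.005]
force: [-1.0, 0.1, 0.2]
opening: 1.0
grip_force: 0.0
```

{"api": "drive_tool", "payload": {"motion": [[0, 0, 0, 0, 0, 0], [0, 0, 0, 0, 0, 0], [0, 0, 0, 0, 0, 0], [0, 0, 0, 0, 0, 0], [0, 0, 0, 0, 0, 0], [0, 0, 0, 0, 0, 0]], "gripper": 1, "force": 25}}

```text
time_s: 5.4
ee_pos: [0.4183, 0.2639, 0.0494]
orientation: [2.526, 1.868, 0.0]
force: [-1.2, -0.1, -0.9]
opening: 0.405
grip_force: 0.0
```

{"api": "drive_tool", "payload": {"motion": [[0, 0, 0, 0, 0, 0], [0, 0, 0, 0, 0, 0], [0, 0, 0, 0, 0, 0], [0, 0, 0, 0, 0, 0], [0, 0, 0, 0, 0, 0]]}}

```text
time_s: 6.02
ee_pos: [0.4182, 0.2639, 0.0493]
orientation: [-2.526, -1.868, 0.0]
force: [0.3, 0.1, -1.0]
opening: 0.079
grip_force: 25.0
```

Run:
```python
from h import *
s=env.sense();print(s['opening'],s['grip_force'],s['force'],s['ft_torque'],s['ee_pos'])
p=shot('wrist','w3.png');cv2.imwrite('pics/c3.png',cv2.resize(p['image'][120:320,150:410],(650,500),interpolation=3)[:,:,::-1])
for t in 'key_head key_collar'.split():
    for r in optics.spot_point(p,t)[:2]: print(t,np.round(r['at'],4),round(r['score'],2),px(p,r['at']))
```

```text
0.0787964081488604 24.98339742422104 [ 0.3023072   0.09078475 -0.95793834] [-0.08112386  0.10525047  0.00617723] [0.41818976 0.2639142  0.04928369]
key_head [0.4195 0.262  0.0634] 0.61 [281.  247.7]
key_collar [0.4173 0.2576 0.0384] 0.93 [279.5 241.2]
key_collar [0.5458 0.3111 0.0238] 0.91 [444.4 104.4]
```

View pics/c3.png

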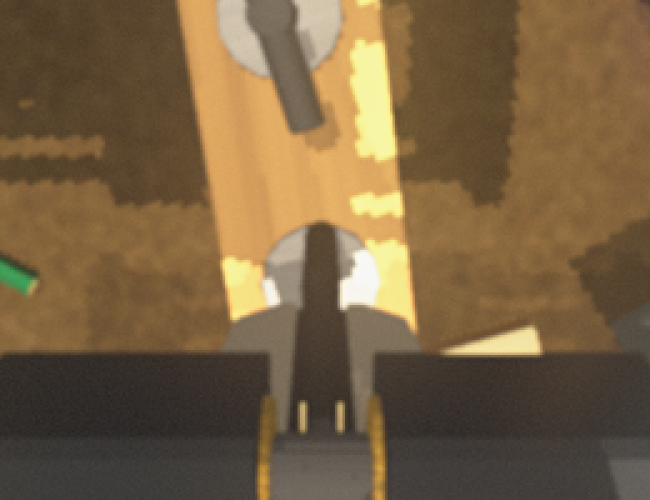

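The crop shows the plate gripped between the pads. The back rim of its collar is at crop (320,224) and its widest points are at (262,285) and (379,285).

Run:
```python
from h import *
p=shot('wrist')
P=lambda u,v,z:np.round(ray(p,150+u/2.5,120+v/2.5,z),4)
b=P(320,224,.038);l=P(262,285,.038);r=P(379,285,.038)
print(b,l,r,np.linalg.norm(l-r), (l+r)/2)
d=np.array([.295,.955]);print('centre',b[:2]-.016*d, env.sense()['ee_pos'])
```

```text
[0.4228 0.2788 0.038 ] [0.4029 0.2672 0.038 ] [0.433 0.258 0.038] 0.03147459292826518 [0.41795 0.2626  0.038  ]
centre [0.41808 0.26352] [0.41823274 0.26392004 0.04932045]
```

{"api": "drive_tool", "payload": {"motion": [[0, 0, 15, 0, 0, 0], [0, 0, 35, 0, 0, 0], [0, 0, 60, 0, 0, 0], [0, 0, 85, 0, 0, 0], [0, 0, 95, 0, 0, 0], [0, 0, 95, 0, 0, 0]]}}

```text
time_s: 6.98
ee_pos: [0.4187, 0.2641, 0.1452]
orientation: [2.525, 1.868, 0.003]
force: [0.5, -0.1, -1.1]
opening: 0.084
grip_force: 25.0
```

The key is centred in the grip to about 1 mm. Next I go above the lock, offset a little so the wrist camera can see it.

{"api": "drive_tool", "payload": {"motion": [[20, -10, 30, 0, 0, 0.1], [50, -40, 35, 0, 0, 0.25], [80, -80, 35, 0, 0, 0.4], [110, -115, 35, 0, 0, 0.5], [125, -140, 35, 0, 0, 0.577], [133, -150, 35, 0, 0, 0.577], [133, -150, 35, 0, 0, 0.577], [133, -150, 35, 0, 0, 0.577]]}}

```text
time_s: 7.98
ee_pos: [0.5504, 0.115, 0.1791]
orientation: [-1.889, -2.509, 0.0]
force: [0.3, -0.2, -0.4]
opening: 0.081
grip_force: 25.0
```

Run:
```python
from h import *
s=env.sense();print(s['force'],s['ft_torque'],s['ee_pos'],s['orientation'],s['q'])
p=shot('wrist','w4.png');cv2.imwrite('pics/c4.png',cv2.resize(p['image'][60:300,130:450],(800,600),interpolation=3)[:,:,::-1])
for t in 'keyhole lid_edge lid_hinge bit_case key_collar'.split():
    for r in optics.spot_point(p,t)[:2]: print(t,np.round(r['at'],4),round(r['score'],2),px(p,r['at']))
```

```text
[ 0.32228367 -0.16688596 -0.43526172] [-0.03967533  0.01387248 -0.03053101] [0.55044587 0.11496954 0.17905776] [-1.88907107e+00 -2.50886322e+00  2.72533787e-04] [ 7.20816508e-03  2.88224684e-01  1.52039268e+00  5.16460258e-04
  1.33391798e+00 -2.72925269e-01]
keyhole [0.5419 0.1324 0.0656] 0.63 [275.3 180.3]
lid_edge [0.5893 0.1438 0.0669] 0.94 [325.9 182.7]
lid_edge [0.544  0.1357 0.0672] 0.16 [278.3 177.8]
lid_hinge [0.6754 0.1722 0.0707] 0.86 [422.3 179.6]
bit_case [ 0.6023  0.1513 -0.0017] 0.91 [330.2 170. ]
key_collar [0.5495 0.1078 0.1639] 0.71 [274.7 239.7]
```

View pics/c4.png

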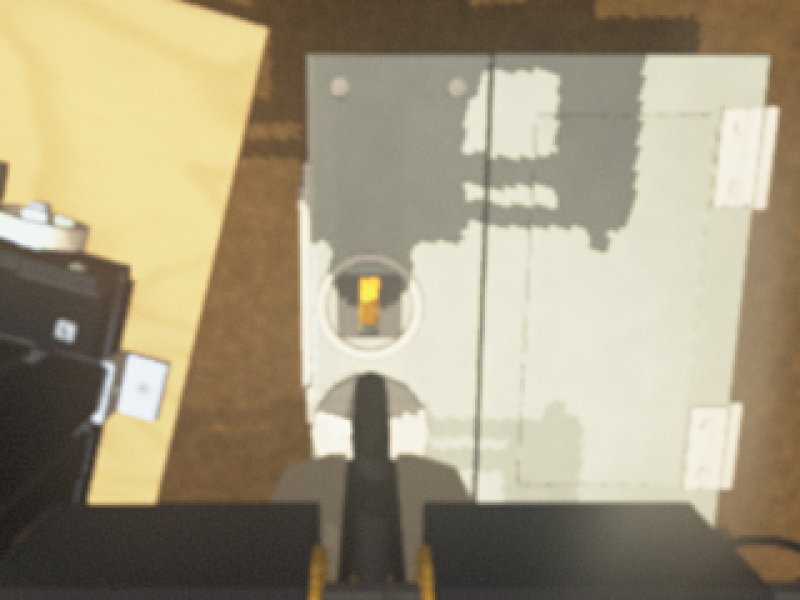

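The crop shows the lock slot at (369,305) with its ring centred at about (371,306). The key collar sits below it at (370,430), nearly parallel to the slot. The seam runs (492,55)–(476,497).

Run:
```python
from h import *
p=shot('wrist');s=env.sense()
P=lambda u,v,z:ray(p,130+u/2.5,60+v/2.5,z)[:2]
c=P(369,305,.07);r=P(371,306,.072);print('slot',c,'ring',r,np.linalg.norm(P(369,276,.07)-P(369,334,.07)))
def ang(a,b): d=b-a;return np.arctan2(d[1],d[0])
print('seam yaw',ang(P(476,497,.074),P(492,55,.074))-np.pi/2,'far edge',ang(P(307,55,.07),P(490,55,.07)),'slot side',ang(P(381,334,.07),P(381,276,.07))-np.pi/2,ang(P(357,334,.07),P(357,276,.07))-np.pi/2)
from scipy.spatial.transform import Rotation as R
print('closing',R.from_rotvec(s['orientation']).as_matrix()[:,1])
y=np.array([-.276,.961]);b=P(371,374,s['ee_pos'][2]-.011);print('collar centre',b-.016*y,s['ee_pos'])
print('delta mm',1000*((c+r)/2-s['ee_pos'][:2]))
```

```text
slot [0.54506371 0.13151788] ring [0.54581089 0.13167591] 0.022318557755762383
seam yaw 0.2791461334371397 far edge 0.28014430912561333 slot side 0.2834932594652355 0.27607347383186065
closing [9.60889625e-01 2.76931513e-01 2.56481299e-04]
collar centre [0.5507882  0.11422242] [0.55107777 0.11441019 0.17953448]
delta mm [-5.64046543 17.18670343]
```

{"api": "drive_tool", "payload": {"motion": [[-3, 9, 0, 0, 0, 0], [-6, 17.5, 0, 0, 0, 0], [-6, 17.5, -25, 0, 0, 0], [-6, 17.5, -50, 0, 0, 0], [-6, 17.5, -65, 0, 0, 0], [-6, 17.5, -65, 0, 0, 0]]}}

```text
time_s: 9.07
ee_pos: [0.5444, 0.1317, 0.1134]
orientation: [-1.888, -2.508, 0.002]
force: [0.5, 0.0, -0.2]
opening: 0.083
grip_force: 25.0
```

{"api": "drive_tool", "payload": {"motion": [[0, 0, -3, 0, 0, 0], [0, 0, -6, 0, 0, 0], [0, 0, -9, 0, 0, 0], [0, 0, -12, 0, 0, 0], [0, 0, -12, 0, 0, 0]]}}

```text
time_s: 9.7
ee_pos: [0.5451, 0.1314, 0.1021]
orientation: [-1.89, -2.509, 0.0]
force: [-0.3, -0.2, -0.3]
opening: 0.085
grip_force: 25.0
```

{"api": "drive_tool", "payload": {"motion": [[0, 0, -4, 0, 0, 0], [0, 0, -8, 0, 0, 0], [0, 0, -12, 0, 0, 0], [0, 0, -14, 0, 0, 0], [0, 0, -15, 0, 0, 0], [0, 0, -16, 0, 0, 0], [0, 0, -16, 0, 0, 0]]}}

```text
time_s: 10.58
ee_pos: [0.5453, 0.1314, 0.0864]
orientation: [1.89, 2.51, -0.0]
force: [0.3, -0.5, -0.7]
opening: 0.078
grip_force: 25.0
```

{"api": "drive_tool", "payload": {"motion": [[0, 0, -1, 0, 0, 0], [0, 0, -2, 0, 0, 0], [0, 0, -2, 0, 0, 0]]}}

```text
time_s: 10.95
ee_pos: [0.5455, 0.1313, 0.0852]
orientation: [1.889, 2.509, 0.001]
force: [-1.6, -0.9, 4.9]
opening: 0.084
grip_force: 25.0
```

{"api": "drive_tool", "payload": {"motion": [[0, 0, 1, 0, 0, -0.1], [0, 0, 1, 0, 0, -0.25], [0, 0, 1, 0, 0, -0.4], [0, 0, 1, 0, 0, -0.55], [0, 0, 1, 0, 0, -0.7], [0, 0, 1, 0, 0, -0.85], [0, 0, 1, 0, 0, -1.0], [0, 0, 1, 0, 0, -1.15], [0, 0, 1, 0, 0, -1.3], [0, 0, 1, 0, 0, -1.45], [0, 0, 1, 0, 0, -1.6], [0, 0, 1, 0, 0, -1.62]]}}

```text
time_s: 12.45
ee_pos: [0.5444, 0.1318, 0.0854]
orientation: [-3.12, -0.362, 0.002]
force: [-2.2, 1.7, 2.9]
opening: 0.082
grip_force: 25.0
```

Run:
```python
from h import *
from scipy.spatial.transform import Rotation as R
p=shot('wrist');s=env.sense();y=R.from_rotvec(s['orientation']).as_matrix()[:,1];print(np.arctan2(y[1],y[0]),s['force'],s['ft_torque'],s['ee_pos'])
t=shot('top','t2.png');q=shot('scene')
for n,i in(('w',p),('t',t),('s',q)):
    for r in optics.spot_point(i,'lid_edge')[:2]: print(n,np.round(r['at'],4),round(r['score'],2))
```

```text
-1.3389020885069616 [-4.28166597  2.00523255  3.04425437] [0.21209291 0.87902504 0.00811064] [0.54445026 0.13173653 0.08534225]
t [0.2831 0.3265 0.0022] 0.34
s [0.5938 0.1507 0.1093] 0.73
s [5.942e-01 3.779e-01 1.000e-04] 0.28
```

{"api": "drive_tool", "payload": {"motion": [[0, 0, 0, 0, 0, -0.03], [0, 0, 0, 0, 0, -0.06], [0, 0, 0, 0, 0, -0.06]]}}

```text
time_s: 13.12
ee_pos: [0.5455, 0.1316, 0.0854]
orientation: [-3.13, -0.267, -0.001]
force: [-2.4, 2.2, 3.1]
opening: 0.079
grip_force: 25.0
```

Run:
```python
from h import *
from scipy.spatial.transform import Rotation as R
s=env.sense();y=R.from_rotvec(s['orientation']).as_matrix()[:,1];print(np.arctan2(y[1],y[0]),s['force'],s['ft_torque'],s['ee_pos'])
```

```text
-1.4004938060134793 [-2.38325327  2.16691197  3.05889057] [0.51400457 0.82813225 0.05706369] [0.54547839 0.13161212 0.08540086]
```

{"api": "drive_tool", "payload": {"motion": [[0, 0, 0, 0, 0, 0.15], [0, 0, 0, 0, 0, 0.3], [0, 0, 0, 0, 0, 0.45], [0, 0, 0, 0, 0, 0.6], [0, 0, 0, 0, 0, 0.75], [0, 0, 0, 0, 0, 0.9], [0, 0, 0, 0, 0, 1.05], [0, 0, 0, 0, 0, 1.2], [0, 0, 0, 0, 0, 1.35], [0, 0, 0, 0, 0, 1.5], [0, 0, 0, 0, 0, 1.65], [0, 0, 0, 0, 0, 1.75]]}}

```text
time_s: 14.62
ee_pos: [0.5457, 0.1311, 0.0852]
orientation: [1.795, 2.577, 0.0]
force: [-1.2, 0.9, 1.5]
opening: 0.082
grip_force: 25.0
```

{"api": "drive_tool", "payload": {"motion": [[0, 0, 0, 0, 0, 0.03], [0, 0, 0, 0, 0, 0.0], [0, 0, 0, 0, 0, -0.06], [0, 0, 0, 0, 0, -0.06], [0, 0, 0, 0, 0, -0.06]]}}

```text
time_s: 15.25
ee_pos: [0.5456, 0.1312, 0.0853]
orientation: [1.877, 2.519, 0.0]
force: [0.2, 0.0, -0.1]
opening: 0.082
grip_force: 25.0
```

Run:
```python
from h import *
from scipy.spatial.transform import Rotation as R
s=env.sense();y=R.from_rotvec(s['orientation']).as_matrix()[:,1];print(np.arctan2(y[1],y[0]),s['force'],s['ft_torque'],s['ee_pos'])
```

```text
0.29005518478342324 [ 0.17133858  0.00823161 -0.13749374] [-0.10457336  0.10751385 -0.00877334] [0.54559828 0.13121195 0.08529511]
```

{"api": "drive_tool", "payload": {"motion": [[0, 0, 2, 0, 0, -0.01], [0, 0, 5, 0, 0, -0.01], [0, 0, 8, 0, 0, -0.01], [0, 0, 11, 0, 0, -0.01], [0, 0, 11, 0, 0, -0.01]]}}

```text
time_s: 15.88
ee_pos: [0.5455, 0.1315, 0.0968]
orientation: [1.889, 2.509, 0.001]
force: [0.3, 0.3, -0.7]
opening: 0.08
grip_force: 25.0
```

{"api": "drive_tool", "payload": {"motion": [[0, 0, 25, 0, 0, 0], [0, 0, 60, 0, 0, 0], [-5, 10, 80, 0, 0, 0], [-25, 35, 85, 0, 0, -0.15], [-50, 65, 85, 0, 0, -0.3], [-85, 95, 85, 0, 0, -0.45], [-115, 120, 80, 0, 0, -0.577], [-127, 132, 50, 0, 0, -0.577], [-127, 132, 25, 0, 0, -0.577], [-127, 132, 10, 0, 0, -0.577], [-127, 132, 10, 0, 0, -0.577]]}}

```text
time_s: 17.25
ee_pos: [0.4177, 0.263, 0.1055]
orientation: [-2.525, -1.868, 0.003]
force: [0.7, 0.8, -0.7]
opening: 0.081
grip_force: 25.0
```

Run:
```python
from h import *
s=env.sense();print(s['ee_pos'],s['force'])
p=shot('wrist','w5.png')
for t in 'hole_right hole_left key_block key_head'.split():
    for r in optics.spot_point(p,t)[:2]: print(t,np.round(r['at'],4),round(r['score'],2))
q=shot('top')
for r in optics.spot_point(q,'lid_edge')[:2]: print(np.round(r['at'],4),round(r['score'],2))
```

```text
[0.41773926 0.26302816 0.1055061 ] [ 0.69848626  0.81612953 -0.68813588]
hole_right [0.4172 0.2681 0.0362] 0.7
key_block [ 0.4251  0.3015 -0.0008] 0.89
key_head [0.5475 0.3127 0.0563] 0.86
key_head [0.4191 0.263  0.1209] 0.81
[0.5996 0.1455 0.1148] 0.69
```

{"api": "drive_tool", "payload": {"motion": [[0.5, 1.5, -15, 0, 0, 0], [0.5, 1.5, -27, 0, 0, 0], [0.5, 1.5, -35, 0, 0, 0], [0.5, 1.5, -43, 0, 0, 0], [0.5, 1.5, -50, 0, 0, 0], [0.5, 1.5, -54, 0, 0, 0], [0.5, 1.5, -56.5, 0, 0, 0], [0.5, 1.5, -56.5, 0, 0, 0]]}}

```text
time_s: 18.6
ee_pos: [0.4188, 0.2649, 0.0498]
orientation: [-2.526, -1.868, -0.0]
force: [0.3, -0.2, -0.2]
opening: 0.088
grip_force: 25.0
```

{"api": "drive_tool", "payload": {"motion": [[0, 0, -1, 0, 0, 0], [0, 0, -1, 0, 0, 0]]}}

```text
time_s: 18.85
ee_pos: [0.419, 0.265, 0.0492]
orientation: [2.525, 1.868, 0.001]
force: [-0.8, -0.1, 1.7]
opening: 0.083
grip_force: 25.0
```

{"api": "drive_tool", "payload": {"motion": [[0, 0, 0, 0, 0, 0], [0, 0, 0, 0, 0, 0], [0, 0, 0, 0, 0, 0], [0, 0, 0, 0, 0, 0], [0, 0, 10, 0, 0, 0], [0, 0, 40, 0, 0, 0], [0, 0, 90, 0, 0, 0], [0, 0, 130, 0, 0, 0], [0, 0, 140, 0, 0, 0], [0, 0, 140, 0, 0, 0]], "gripper": 0.5}}

```text
time_s: 20.1
ee_pos: [0.4188, 0.2649, 0.1891]
orientation: [2.525, 1.868, 0.001]
force: [-0.3, -0.5, -1.7]
opening: 0.5
grip_force: 0.0
```

Run:
```python
from h import *
s=env.sense();print(s['ee_pos'],s['force'])
p=shot('wrist','w6.png');q=shot('scene');t=shot('top')
for n,i in(('w',p),('s',q),('t',t)):
  for k in 'key_head key_collar t_key_bar lid_edge lid_hinge'.split():
    for r in optics.spot_point(i,k)[:2]: print(n,k,np.round(r['at'],4),round(r['score'],2))
im=np.hstack([cv2.resize(p['image'][60:300,180:430],(417,400),interpolation=3),cv2.resize(q['image'][150:330,200:372],(383,400))])
cv2.imwrite('pics/c6.png',im[:,:,::-1])
```

```text
[0.41881066 0.26494519 0.18905917] [-0.2993346  -0.51840709 -1.69547975]
w key_head [0.5488 0.315  0.0573] 0.85
w key_head [0.4194 0.2654 0.0648] 0.75
w key_collar [0.5429 0.3082 0.0267] 0.84
w key_collar [0.4237 0.3013 0.002 ] 0.43
w t_key_bar [0.4277 0.3349 0.0757] 0.75
w lid_edge [0.5968 0.147  0.1213] 0.93
w lid_hinge [0.6761 0.1708 0.0702] 0.71
s key_head [0.4192 0.2656 0.0703] 0.63
s key_head [0.5417 0.308  0.0625] 0.61
s key_collar [0.4189 0.2629 0.0328] 0.68
s key_collar [0.5396 0.3079 0.0217] 0.6
s t_key_bar [ 5.925e-01  3.733e-01 -1.000e-04] 0.68
s t_key_bar [0.4288 0.3344 0.0752] 0.59
s lid_edge [0.5968 0.1519 0.1124] 0.95
s lid_hinge [0.6771 0.1736 0.0653] 0.91
t key_head [0.4182 0.2687 0.0347] 0.67
t key_head [0.542  0.3057 0.0588] 0.47
t key_collar [0.5453 0.3101 0.0262] 0.56
t key_collar [0.4218 0.2647 0.0346] 0.44
t lid_edge [0.5999 0.1454 0.1132] 0.82
t lid_hinge [0.6817 0.1697 0.067 ] 0.59
```

View pics/c6.png

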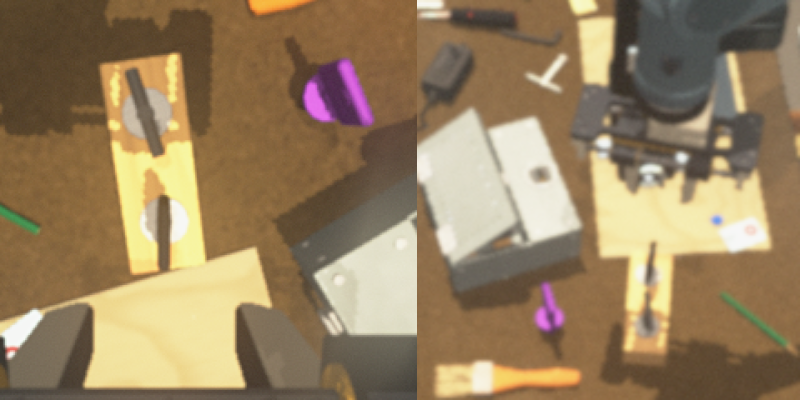

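Both keys stand in the block and the lid is ajar. I'll close the fingers and come down in front of the left half of the lid.

{"api": "drive_tool", "payload": {"motion": [[20, -10, 5, 0, 0, -0.17], [50, -30, 10, 0, 0, -0.34], [85, -55, 10, 0, 0, -0.51], [115, -75, 5, 0, 0, -0.68], [127, -85, -5, 0, 0, -0.85], [127, -85, -25, 0, 0, -0.994], [127, -85, -50, 0, 0, -0.994], [127, -85, -75, 0, 0, -0.994], [127, -85, -89, 0, 0, -0.994], [127, -85, -89, 0, 0, -0.994]], "gripper": 1}}

```text
time_s: 22.25
ee_pos: [0.5451, 0.1799, 0.099]
orientation: [-3.111, -0.438, 0.003]
force: [-0.3, -0.1, 0.6]
opening: 0.003
grip_force: 0.0
```

{"api": "drive_tool", "payload": {"motion": [[12, 3.5, 0, 0, 0, 0], [24, 7, 0, 0, 0, 0], [34, 10, 0, 0, 0, 0], [43, 12.5, 0, 0, 0, 0], [53, 15, 2, 0, 0, 0], [53, 15, 2, 0, 0, 0]]}}

```text
time_s: 23.0
ee_pos: [0.5997, 0.1951, 0.1019]
orientation: [3.111, 0.438, 0.001]
force: [-0.4, -0.2, -0.2]
opening: 0.008
grip_force: 0.0
```

Run:
```python
from h import *
s=env.sense();print(s['ee_pos'],s['force'],s['orientation'],s['opening'])
q=shot('scene');t=shot('top')
for n,i in(('s',q),('t',t)):
    for r in optics.spot_point(i,'lid_edge')[:2]: print(n,np.round(r['at'],4),round(r['score'],2))
```

```text
[0.59965713 0.19506347 0.10193802] [-0.40333556 -0.18507993 -0.19382104] [3.11089127e+00 4.38106641e-01 9.89883735e-04] 0.008076554723902169
s [0.5941 0.1532 0.1106] 0.66
t [0.6014 0.145  0.1141] 0.77
```

Run:
```python
from h import *
p=shot('wrist');q=shot('scene')
im=np.hstack([cv2.resize(p['image'][60:380,120:440],(400,400)),cv2.resize(q['image'][170:330,190:350],(400,400),interpolation=3)])
cv2.imwrite('pics/c7.png',im[:,:,::-1])
for r in optics.spot_point(p,'lid_edge')[:2]: print(np.round(r['at'],4),round(r['score'],2))
```

```text
[0.593  0.1462 0.1199] 0.75
```

View pics/c7.png

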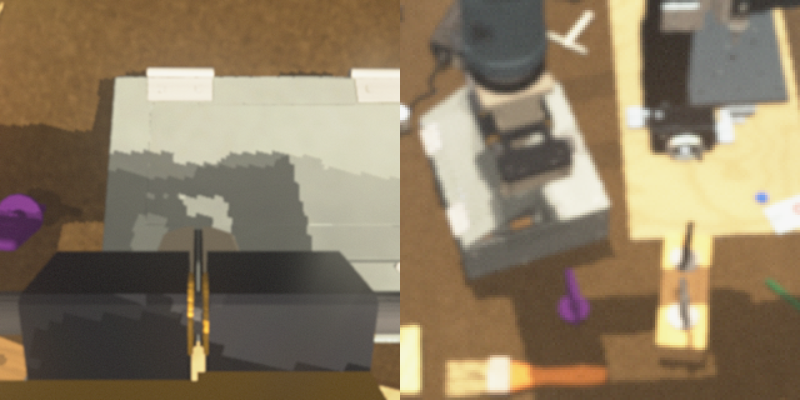

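The wrist crop shows the fingertips at the lid edge, about (200,240). The low force fits a light lid that is already rising, so I keep pushing along the case's depth.

{"api": "drive_tool", "payload": {"motion": [[8, 2.3, 1, 0, 0, 0], [16, 4.6, 2, 0, 0, 0], [24, 7, 3, 0, 0, 0], [32, 9.2, 4, 0, 0, 0], [32, 9.2, 4, 0, 0, 0]]}}

```text
time_s: 23.98
ee_pos: [0.6315, 0.2043, 0.1057]
orientation: [3.111, 0.438, 0.0]
force: [0.7, -0.1, 0.1]
opening: 0.006
grip_force: 0.0
```

Run:
```python
from h import *
s=env.sense();print(s['ee_pos'],s['force'])
p=shot('wrist');q=shot('scene');t=shot('top')
im=np.hstack([cv2.resize(p['image'][60:380,120:440],(400,400)),cv2.resize(t['image'][110:230,200:320],(400,400),interpolation=3)])
cv2.imwrite('pics/c8.png',im[:,:,::-1])
for i in(p,q,t):
  for r in optics.spot_point(i,'lid_edge')[:2]: print(np.round(r['at'],4),round(r['score'],2))
```

```text
[0.63147379 0.20426706 0.10570217] [ 0.74866217 -0.06928697  0.07348506]
[0.4211 0.3019 0.0018] 0.18
[0.5963 0.1441 0.1155] 0.96
[ 0.7517  0.0098 -0.0018] 0.66
```

View pics/c8.png

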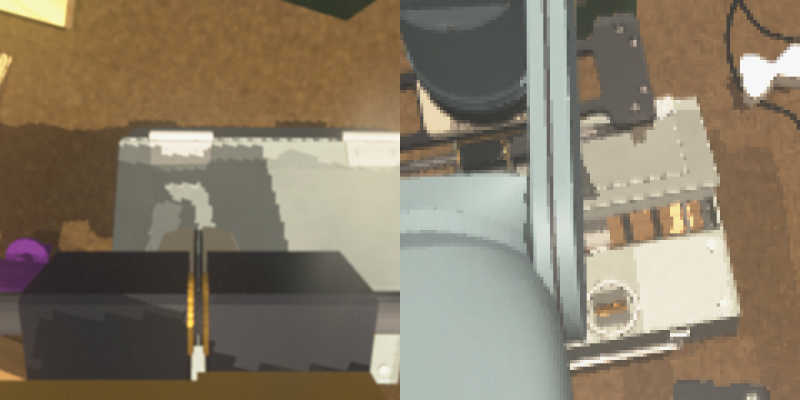

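Run:
```python
from h import *
t=shot('top');p=shot('wrist')
for th in(.3,.56,.8,1,1.2):
    a=.097*np.cos(th)+.008*np.sin(th);z=.07+.097*np.sin(th)-.008*np.cos(th)
    w=np.array([.678-.961*a+.277*.05,.171-.277*a-.961*.05,z]);u=px(t,w)
    w2=np.array([.678-.961*a-.277*.07,.171-.277*a+.961*.07,z])
    print(th,(u-[200,110])*3.333+[400,0],'wrist',(px(p,w2)-[120,60])*1.25)
```

```text
0.3 [667.6399 222.3111] wrist [153.25 310.  ]
0.56 [665.3068 201.6465] wrist [148.    319.875]
0.8 [661.3072 175.6491] wrist [142.125 318.25 ]
1 [656.9743 149.985 ] wrist [136.75  306.125]
1.2 [652.3081 121.9878] wrist [131.25  282.125]
```

Numeric reprojection puts the lid still at about 0.56 rad, so the finger slid over it. I'll retry with the tool tilted about 30°, so the fingertips point forward under the edge, and follow the lid's arc.

{"api": "drive_tool", "payload": {"motion": [[0, 0, 30, 0, 0, 0], [0, 0, 65, 0, 0, 0], [-10, 1, 80, 0, 0, 0], [-35, 2, 80, 0.036, -0.125, 0], [-60, 3, 80, 0.072, -0.25, 0], [-77, 4, 75, 0.108, -0.375, 0], [-77, 4, 50, 0.144, -0.5, 0], [-77, 4, 20, 0.144, -0.5, 0], [-77, 4, 0, 0.144, -0.5, 0], [-77, 4, -8, 0.144, -0.5, 0], [-77, 4, -8, 0.144, -0.5, 0]]}}

```text
time_s: 25.75
ee_pos: [0.5531, 0.2082, 0.0973]
orientation: [-2.939, -0.414, -0.78]
force: [0.2, 0.8, 0.2]
opening: 0.005
grip_force: 0.0
```

```bash
cat > lid.py <<'E'
from h import *
s=env.sense();e=np.array(s['ee_pos']);r=e[:2]-[.678,.171]
print(s['time_s'],e,'a',-(r@[.961,.277])*1000,'yp',r@[-.277,.961]*1000,'F',np.round(s['force'],1),s['orientation'],np.round(s['q'],2))
for n in('scene','top','wrist'):
  p=shot(n)
  for k in('lid_edge','lid_hinge','key_head'):
    for r in optics.spot_point(p,k)[:1]: print(n,k,np.round(r['at'],3),round(r['score'],2))
E
python3 lid.py
```

```text
25.75 [0.55313113 0.20817346 0.09733066] a 109.70193906816012 yp 70.31237328990629 F [0.2 0.8 0.2] [-2.93949764 -0.4139009  -0.78046907] [0.12 0.15 2.08 0.21 0.41 1.23]
scene lid_edge [0.597 0.152 0.114] 0.67
scene lid_hinge [0.679 0.174 0.068] 0.69
scene key_head [0.42 0.27 0.07] 0.67
top lid_edge [0.599 0.147 0.114] 0.93
top lid_hinge [0.681 0.166 0.068] 0.66
top key_head [0.544 0.306 0.056] 0.52
wrist lid_edge [0.599 0.148 0.117] 0.74
wrist lid_hinge [ 0.603  0.15  -0.002] 0.73
```

{"api": "drive_tool", "payload": {"motion": [[10, 2.9, 0, 0, 0, 0], [20, 5.8, 0, 0, 0, 0], [26, 7.5, 1, 0, 0, 0], [29, 8.3, 6, 0, 0, 0], [32, 9.1, 11, 0, 0, 0], [36, 10.3, 17, 0, 0, 0], [40.5, 11.6, 23, 0, 0, 0], [40.5, 11.6, 23, 0, 0, 0]]}}

```text
time_s: 27.35
ee_pos: [0.5952, 0.2199, 0.1219]
orientation: [-2.938, -0.414, -0.785]
force: [-0.1, -0.9, -0.1]
opening: 0.006
grip_force: 0.0
```

```bash
python3 lid.py
```

```text
27.35 [0.59516972 0.21985229 0.12193074] a 66.06781779556304 yp 69.89103964195341 F [-0.1 -0.9 -0.1] [-2.93846068 -0.41392844 -0.78504874] [0.13 0.19 1.96 0.16 0.49 1.3 ]
scene lid_edge [0.592 0.151 0.113] 0.98
scene lid_hinge [0.675 0.172 0.069] 0.97
scene key_head [0.419 0.267 0.069] 0.71
top lid_edge [0.599 0.144 0.114] 0.87
top lid_hinge [0.683 0.171 0.068] 0.69
top key_head [0.541 0.309 0.058] 0.51
wrist lid_edge [0.598 0.147 0.116] 0.96
wrist lid_hinge [0.677 0.171 0.072] 0.81
wrist key_head [0.548 0.313 0.062] 0.52
```

Run:
```python
from h import *
e=np.array(env.sense()['ee_pos'])
np.set_printoptions(linewidth=250)
for n in('wrist','scene'):
    p=shot(n);g=cv2.cvtColor(p['image'],cv2.COLOR_RGB2GRAY)
    u,v=px(p,e).astype(int);print(n,'tcp',u,v)
    st=6 if n=='wrist' else 2
    for r in range(v-10*st,v+11*st,st): print(r,g[min(max(r,0),419),u-12*st:u+13*st:st])
    for th in(.4,.56,.85):
        a=.097*np.cos(th)+.008*np.sin(th);z=.07+.097*np.sin(th)-.008*np.cos(th)
        print(th,[px(p,[.678-.961*a-.277*y,.171-.277*a+.961*y,z]).tolist() for y in(.09,.07,-.09)])
```

```text
wrist tcp 276 237
177 [121 123 130 124 122 119 122 119 123 217 217 217 224 216 219 212 224 232 233 223 218 218 220 223 221]
183 [119 120 120 122 121 122 122 128 126 218 219 218 217 214 216 216 217 218 217 218 219 218 220 221 220]
189 [126 120 127 118 120 129 122 125 134 218 218 220 220 215 215 214 218 218 216 218 219 217 218 220 218]
195 [116 125 116 115 113 118  94  89 148 217 219 221 221 216 217 218 220 217 219 218 219 219 218 220 219]
201 [119 119 119 117 116 103  90  89 168 217 217 217 217 216 217 219 217 218 221 220 218 218 219 221 222]
207 [118 116 131 117 118  97  86  85 205 219 219 219 218 215 218 217 218 219 219 222 221 222 223 222 221]
213 [116 117 121 123 123  84  86  87 215 218 220 216 217 219 220 218 219 218 222 221 222 221 222 223 222]
219 [118 120 118 121 123  85  89  87 218 219 220 219 221 219 219 221 221 220 219 220 220 221 221 222 221]
225 [119 119 122 117  95  84  87  89 221 219 220 219 221 218 219 221 220 221 222 221 222 220 221 221 221]
231 [121 122 116 125  83  87  85  88 218 218 219 220 219 216 217 221 222 222 222 223 221 222 223 221 220]
237 [118 119 117 117  
[... 3009 characters left out ...]
 165 144]
257 [241 241 226 214 214 218 220 218 218 213 174 123 103 113 141 198 203 126 126 183 158 170 169 124 104]
259 [241 243 230 214 218 220 221 218 198 148 111 117 131 134 131 151 168 148 126 131 116 110 103 100  98]
261 [242 240 224 218 220 218 212 174 134 114 107 109 114 113 109 124 127 125 108 106 105 105  98  94  97]
263 [228 223 219 219 216 195 153 118 104 102 105 109 121 118 115 107 102 104 102 105 104 105  99  96  98]
265 [151 207 219 212 177 143 136 131 128 120 115 105 106 104 101 105 102 104 105 104 105 101 102  95  94]
0.4 [[249.5, 252.7], [247.1, 246.7], [229.3, 201.7]]
0.56 [[247.2, 250.5], [244.8, 244.4], [227.0, 199.2]]
0.85 [[240.9, 247.6], [238.5, 241.5], [220.8, 195.7]]
```

Run:
```python
from h import *
np.set_printoptions(linewidth=250)
def E(th,y):
    a=.097*np.cos(th)+.008*np.sin(th);z=.07+.097*np.sin(th)-.008*np.cos(th)
    return [.678-.961*a-.277*y,.171-.277*a+.961*y,z]
ths=np.arange(0,1.5,.1);print(np.round(ths,1))
for n in('top','scene'):
    p=shot(n);g=cv2.GaussianBlur(cv2.cvtColor(p['image'],cv2.COLOR_RGB2GRAY),(3,3),0)
    for y in(-.08,-.06,-.04,-.02,.0,.02,.04): print(n,y,[int(g[int(round(v)),int(round(u))]) for u,v in (px(p,E(t,y)) for t in ths)])
p=shot('top');g=cv2.cvtColor(p['image'],cv2.COLOR_RGB2GRAY)
for y in(-.08,-.05):print('plane z=.07 a 0..160 step 8',[int(g[int(round(v)),int(round(u))]) for u,v in (px(p,[.678-.961*a-.277*y,.171-.277*a+.961*y,.07]) for a in np.arange(-.05,.165,.008))])
e=env.sense()['ee_pos'];print(px(p,e))
```

```text
[0.  0.1 0.2 0.3 0.4 0.5 0.6 0.7 0.8 0.9 1.  1.1 1.2 1.3 1.4]
top -0.08 [150, 121, 108, 95, 110, 107, 163, 216, 209, 207, 208, 195, 190, 180, 114]
top -0.06 [178, 158, 160, 195, 169, 158, 170, 210, 210, 211, 211, 212, 214, 237, 119]
top -0.04 [132, 109, 108, 107, 95, 104, 163, 212, 192, 210, 212, 213, 214, 234, 131]
top -0.02 [99, 99, 99, 99, 97, 120, 99, 99, 151, 209, 209, 211, 214, 203, 114]
top 0.0 [99, 98, 99, 99, 99, 99, 99, 99, 117, 209, 210, 209, 208, 188, 117]
top 0.02 [147, 105, 87, 91, 86, 95, 98, 185, 179, 208, 208, 207, 211, 198, 115]
top 0.04 [162, 113, 93, 86, 90, 96, 97, 184, 172, 207, 208, 205, 204, 233, 131]
scene -0.08 [176, 194, 184, 131, 128, 134, 154, 190, 180, 128, 118, 99, 101, 94, 90]
scene -0.06 [202, 223, 216, 230, 194, 164, 169, 174, 221, 222, 215, 144, 121, 120, 119]
scene -0.04 [192, 213, 208, 222, 223, 181, 176, 186, 220, 222, 224, 221, 220, 207, 159]
scene -0.02 [227, 221, 211, 224, 213, 208, 171, 181, 216, 221, 219, 223, 224, 224, 220]
scene 0.0 [219, 228, 232, 233, 221, 204, 172, 190, 217, 221, 222, 223, 224, 224, 225]
scene 0.02 [219, 223, 218, 211, 228, 232, 218, 205, 217, 220, 224, 223, 223, 223, 221]
scene 0.04 [136, 183, 176, 176, 219, 211, 214, 220, 220, 222, 226, 220, 222, 223, 222]
plane z=.07 a 0..160 step 8 [111, 112, 116, 117, 116, 112, 153, 208, 206, 204, 205, 208, 207, 208, 208, 168, 119, 105, 107, 213, 243, 228, 231, 230, 230, 241, 230]
plane z=.07 a 0..160 step 8 [92, 120, 111, 120, 119, 116, 245, 235, 214, 214, 212, 212, 209, 222, 209, 166, 145, 136, 137, 230, 208, 207, 209, 210, 208, 212, 210]
[226.3 171.6]
```

{"api": "drive_tool", "payload": {"motion": [[0, 0, 25, 0, 0, 0], [0, 0, 40, 0, 0, 0], [-25, -7, 40, 0, 0, 0], [-44, -12.5, 20, 0, 0, 0], [-44, -12.5, -15, 0, 0, 0], [-44, -12.5, -37, 0, 0, 0]]}}

```text
time_s: 28.95
ee_pos: [0.5494, 0.207, 0.0827]
orientation: [-2.94, -0.414, -0.781]
force: [-0.2, -0.0, -0.1]
opening: 0.003
grip_force: 0.0
```

{"api": "drive_tool", "payload": {"motion": [[6, 1.7, 0, 0, 0, 0], [12, 3.5, 0, 0, 0, 0], [18, 5.2, 0, 0, 0, 0], [22, 6.3, 0, 0, 0, 0], [22, 6.3, 0, 0, 0, 0]]}}

```text
time_s: 29.58
ee_pos: [0.5729, 0.2137, 0.0844]
orientation: [-2.939, -0.414, -0.784]
force: [-0.2, -0.0, 0.3]
opening: 0.007
grip_force: 0.0
```

```bash
cat > ang.py <<'E'
from h import *
np.set_printoptions(linewidth=250)
def E(th,y):
    a=.097*np.cos(th)+.008*np.sin(th);z=.07+.097*np.sin(th)-.008*np.cos(th)
    return [.678-.961*a-.277*y,.171-.277*a+.961*y,z]
s=env.sense();e=np.array(s['ee_pos']);r=e[:2]-[.678,.171]
print(round(s['time_s'],2),'a',round(-(r@[.961,.277])*1000,1),'yp',round(r@[-.277,.961]*1000,1),'z',round(e[2]*1000,1),'F',np.round(s['force'],1),'T',np.round(s['ft_torque'],2))
ths=np.arange(.2,1.7,.1)
p=shot('top');g=cv2.cvtColor(p['image'],cv2.COLOR_RGB2GRAY)
for y in(-.08,-.04): print(y,[int(g[int(round(v)),int(round(u))]) for u,v in (px(p,E(t,y)) for t in ths)])
q=shot('scene');w=shot('wrist')
for i in(p,q,w):
    r=optics.spot_point(i,'lid_edge')[:1]
    if r: print(np.round(r[0]['at'],3),round(r[0]['score'],2))
g=cv2.cvtColor(w['image'],cv2.COLOR_RGB2GRAY);u,v=px(w,e).astype(int);print(u,v)
for r in range(v-12,v+30,3): print(r,g[r,u-30:u+31:4])
E
python3 ang.py
```

```text
29.57 a 89.2 yp 70.1 z 84.4 F [-0.2 -0.   0.3] T [-0.1   0.36  0.02]
-0.08 [110, 89, 89, 94, 168, 216, 210, 209, 210, 206, 207, 206, 114, 112, 115]
-0.04 [108, 100, 90, 89, 168, 213, 174, 211, 212, 214, 214, 233, 117, 122, 113]
[0.599 0.145 0.115] 0.68
[0.594 0.152 0.111] 0.94
[0.596 0.15  0.12 ] 0.62
276 236
224 [ 73 108 116  84 117 112 153 162 108  83  86  83 130 128 127  87]
227 [ 72 107 114  82 115 113 136 166 109  84  83  79 134 129 130  88]
230 [ 74 112 113  81 114 117 152 174 111  83  84  82 133 134 136  90]
233 [ 74 111 110  84 115 113 165 175 114  80  82  83 137 136 139  91]
236 [ 73 133 127  81 116 114 144 174 111  82  83  82 135 135 135  90]
239 [ 72 158 178  79 117 115 157 179 116  89  89  82 139 138 141  94]
242 [ 75 159 176  89 143 192 206 197  96 184 207 191 151 117 116  88]
245 [ 74 167 184 194 210 209 208 192  72 184 210 210 210 200 154  85]
248 [ 72 142 210 207 208 209 208 192  76 177 210 209 208 210 213 162]
251 [ 75 179 207 208 208 209 209 186  83 171 209 209 208 210 208 208]
254 [ 73 204 207 206 207 208 208 183 134 170 209 210 207 208 206 210]
257 [110 209 209 208 208 210 209 180 136 167 208 209 210 210 208 210]
260 [123 167 170 171 171 170 171 177 135 163 174 170 171 172 170 170]
263 [ 67  65  66  68  67  69  85 175 125 165  99  69  68  72  69  71]
```

{"api": "drive_tool", "payload": {"motion": [[5, 1.4, 0, 0, 0, 0], [10, 2.9, 0, 0, 0, 0], [15, 4.3, 0, 0, 0, 0], [18, 5.2, 0, 0, 0, 0], [18, 5.2, 0, 0, 0, 0]]}}

```text
time_s: 30.5
ee_pos: [0.5903, 0.2188, 0.0836]
orientation: [-2.939, -0.414, -0.782]
force: [-0.2, 0.0, -1.4]
opening: 0.004
grip_force: 0.3
```

```bash
cat >> ang.py <<'E'
for t in(.4,.56,.7,.85): print(t,px(w,E(t,.07)))
print('col u',u-45,g[100:262:6,u-45],'u+50',g[100:262:6,u+50])
E
python3 ang.py
```

```text
30.5 a 71.0 yp 70.3 z 83.6 F [-0.2  0.  -1.4] T [-0.09  0.48  0.04]
-0.08 [109, 88, 90, 95, 124, 175, 205, 203, 203, 200, 201, 200, 114, 112, 115]
-0.04 [107, 101, 90, 89, 124, 175, 205, 203, 205, 210, 209, 232, 118, 122, 112]
[0.602 0.146 0.119] 0.75
[0.599 0.15  0.119] 0.77
[0.6   0.145 0.126] 0.67
276 237
225 [199 201 202 201 201 202 201 203 205 203 204 203 203 204 203 200]
228 [217 217 218 217 218 218 219 220 221 218 219 218 218 217 217 217]
231 [181 191 190 187 185 192 193 197 195 195 195 193 193 197 198 194]
234 [102 184 184 183 184 183 185 184 186 185 187 187 186 182 184 183]
237 [ 99 183 184 183 184 183 186 186 186 187 187 185 184 186 186 185]
240 [ 91 181 182 182 182 184 185 187 184 185 187 185 184 187 186 184]
243 [ 86 183 180 183 181 181 183 184 186 186 187 185 186 185 185 184]
246 [ 80 160 204 204 204 205 205 192 142 187 207 207 208 205 208 160]
249 [ 75 151 214 215 215 215 216 196  77 183 215 216 215 216 216 189]
252 [ 75 196 215 213 215 215 215 191  78 178 217 214 216 215 216 215]
255 [ 85 211 214 213 214 215 215 192  77 178 215 216 214 215 216 217]
258 [135 217 215 217 217 217 215 188  78 172 216 217 217 216 215 217]
261 [ 99 122 123 123 125 128 136 185  76 169 138 127 125 125 125 127]
264 [ 68  73  72  75  75  72  91 185  78 168 104  75  75  76  73  71]
0.4 [276.9 269.5]
0.56 [276.8 255.7]
0.7 [276.7 238.6]
0.85 [276.6 215.1]
col u 231 [112 115 106 106 113 110 110 113 108 109 110 112 121 106  80  77  81  82  83  82  80  79  83  80  78  76  75] u+50 [101 107 109 105 110 115 111 177 200 200 199 198 200 201 207 201 205 208 217 205 206 203 181 185 184 135 142]
```

The lid is now rising on the finger, which shows as a straight occlusion edge, and the edge is at about 0.12 m. I'll follow the arc.

{"api": "drive_tool", "payload": {"motion": [[4, 1.2, 6, 0, 0, 0], [9, 2.5, 13, 0, 0, 0], [15, 4.3, 20, 0, 0, 0], [22, 6.4, 26, 0, 0, 0], [30, 8.6, 31, 0, 0, 0], [37.5, 10.8, 36, 0, 0, 0], [37.5, 10.8, 36, 0, 0, 0]]}}

```text
time_s: 31.68
ee_pos: [0.629, 0.2297, 0.1206]
orientation: [-2.938, -0.414, -0.785]
force: [-0.3, 0.3, -1.0]
opening: 0.005
grip_force: 0.1
```

```bash
python3 ang.py
```

```text
31.68 a 30.9 yp 70.0 z 120.6 F [-0.3  0.3 -1. ] T [-0.16  0.42 -0.02]
-0.08 [121, 94, 93, 101, 94, 95, 82, 199, 189, 168, 229, 232, 113, 109, 113]
-0.04 [164, 153, 147, 156, 144, 150, 155, 138, 128, 119, 215, 155, 116, 120, 112]
[0.641 0.157 0.156] 0.93
[0.634 0.165 0.155] 0.81
[0.638 0.158 0.16 ] 0.85
277 235
223 [207 207 206 204 203 204 203 206 207 203 204 202 201 201 198 198]
226 [225 229 230 228 228 228 231 231 231 231 230 231 229 231 230 230]
229 [123 232 231 231 231 231 232 232 232 232 232 233 231 231 231 230]
232 [118 232 231 231 231 231 231 231 231 232 232 232 231 232 231 231]
235 [116 231 231 231 231 230 232 231 232 233 231 232 232 232 230 230]
238 [115 231 230 230 231 231 231 232 232 232 231 232 231 232 232 231]
241 [116 231 229 230 230 231 231 231 232 232 232 231 232 231 232 231]
244 [114 229 228 230 230 229 229 230 232 232 230 231 231 231 232 231]
247 [ 80 162 218 218 219 218 218 166 113 215 219 219 219 221 217 155]
250 [ 79 206 217 218 217 218 218 154  88 214 220 220 218 219 220 188]
253 [ 95 216 218 217 217 217 219 145  83 214 219 219 217 218 219 213]
256 [144 218 217 217 218 217 217 143  95 214 219 219 219 218 218 221]
259 [186 212 213 212 213 212 217 135  94 214 215 217 213 214 214 217]
262 [ 82  84  86  86  89  90 151 128  90 210  88  89  88  89  89  90]
0.4 [277.1 335.4]
0.56 [277.  327.4]
0.7 [277.  316.1]
0.85 [276.9 299.5]
col u 232 [ 63  62  64 113 115 111 110 113 110 120 119 108 119 114 113 113 115 110 114 116 119 113  83  80  77  79  80] u+50 [ 58  57  57  55  54  54  53 108 105 111 104 111 109 111 113 110 112 121 130 132 139 230 230 229 231 128 135]
```

{"api": "drive_tool", "payload": {"motion": [[9, 2.6, 4, 0, 0, 0], [18, 5.2, 7, 0, 0, 0], [27, 7.8, 9, 0, 0, 0], [36, 10.4, 10, 0, 0, 0], [46, 13.3, 10, 0, 0, 0], [56, 16.1, 10, 0, 0, 0], [56, 16.1, 10, 0, 0, 0]]}}

```text
time_s: 32.85
ee_pos: [0.6846, 0.2458, 0.1298]
orientation: [-2.939, -0.414, -0.783]
force: [-0.6, -0.2, -0.5]
opening: 0.005
grip_force: 0.0
```

```bash
python3 ang.py | head -8
```

```text
32.85 a -27.1 yp 70.0 z 129.8 F [-0.6 -0.2 -0.5] T [-0.12  0.36 -0.01]
-0.08 [122, 95, 95, 103, 96, 97, 88, 226, 221, 175, 239, 227, 127, 117, 128]
-0.04 [166, 145, 130, 155, 147, 153, 157, 243, 239, 215, 93, 149, 129, 127, 128]
[0.7   0.172 0.166] 0.86
[0.697 0.181 0.163] 0.6
[0.7   0.177 0.167] 0.76
276 236
224 [143 207 233 234 233 233 233 234 234 234 235 234 234 234 233 232]
```

{"api": "drive_tool", "payload": {"motion": [[-20, -6, 0, 0, 0, 0], [-50, -14, 10, 0, 0, 0], [-90, -20, 40, 0, 0, 0], [-130, -10, 80, 0, 0, 0], [-170, 20, 110, 0, 0, 0], [-200, 40, 120, 0, 0, 0], [-200, 40, 120, 0, 0, 0], [-200, 40, 120, 0, 0, 0]]}}

```text
time_s: 34.15
ee_pos: [0.4838, 0.2855, 0.2497]
orientation: [-2.939, -0.415, -0.783]
force: [0.5, -0.5, -0.2]
opening: 0.004
grip_force: 0.0
```

```bash
python3 lid.py
python3 - <<'E'
from h import *
for n in('scene','top'):
    p=shot(n)
    for k in 't_key_bar key_collar brush pencil_1'.split(): print(n,k,[(np.round(r['at'],3).tolist(),round(r['score'],2)) for r in optics.spot_point(p,k)[:2]])
E
```

```text
34.15 [0.48382303 0.28552476 0.24970943] a 154.88071471880843 yp 163.84531465110513 F [ 0.5 -0.5 -0.2] [-2.93903543 -0.41488571 -0.78254857] [ 0.36 -0.08  1.89 -0.06  0.81  1.68]
scene lid_edge [0.698 0.181 0.16 ] 0.57
scene lid_hinge [0.68  0.172 0.065] 0.71
scene key_head [0.543 0.31  0.059] 0.6
top lid_edge [0.701 0.174 0.164] 0.96
top lid_hinge [0.682 0.171 0.066] 0.55
top key_head [0.543 0.308 0.057] 0.57
wrist lid_edge [0.699 0.175 0.169] 0.57
wrist lid_hinge [0.675 0.168 0.07 ] 0.69
wrist key_head [0.545 0.312 0.057] 0.84
scene t_key_bar []
scene key_collar [([0.542, 0.308, 0.019], 0.69), ([0.418, 0.264, 0.034], 0.6)]
scene brush [([0.597, 0.376, -0.001], 0.91)]
scene pencil_1 [([0.285, 0.326, 0.004], 0.69)]
top t_key_bar []
top key_collar [([0.421, 0.266, 0.035], 0.74), ([0.545, 0.306, 0.024], 0.68)]
top brush []
top pencil_1 [([0.418, 0.262, 0.069], 0.25)]
```

The lid leans at its stop, the key is home in its hole, the lock was left at home, and the robot is clear of everything.

```bash
python3 -c "
from rig import env
print(env.sign_off())"
```

```text
the job is handed in; nothing more can be done
None
```

The job is handed in, with no verdict returned: by the cameras, the lid leans open at its stop and the black-headed key stands in its block hole. The key was turned home and came out of the lock freely. The T-handled key was upright before the lid work, but it was not detected in the last pictures. Of the other things on the table I re-checked only the brush and the green pencil, and neither seemed to have moved.

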